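# Pack a whetstone tight in its holder

### The arm

A 6-joint arm with a two-finger parallel gripper is mounted at the origin on a cart in front of the work surface, level with it; the furniture and walls round the work are solid. World frame = base frame: x ahead of the robot, y to its left, z up, the work surface at z = 0. Lengths are in m, angles in rad, forces in N, time in s.
With the tool pointing down it reaches from about 0.275 to 1 m from the base axis. Payload 8.4 kg.
Tool frame: the origin (TCP) lies midway between the tips of the shut fingers; the grasp point (between the pads) lies 19 mm behind it; z points along the fingers, y is the line along which they close (so a half turn about z gives the same grasp; the last joint's range is limited). The gripper opens to 85 mm and grips with 20 to 120 N. Pads are 22 mm wide; open, the fingers measure 114 mm over their backs; the gripper's body (76 mm by 85 mm) begins 54 mm behind the grasp point. The pads swing forward as they close: fully open they stand 13 mm farther back than shut.
Start: joints at [1.318, 0.353, 1.633, -0, 1.155, -0.002], TCP at [0.155, 0.605, 0.2] pointing down, gripper open.
Joint ranges: [-2.63, 2.63], [-0.92, 2.1], [0.06, 2.66], [-1.3, 4.44], [0, 2.69], [-3.02, 3.02]. Speed limits (rad/s): [2.22, 2.22, 2.79, 3.14, 3.14, 3.14].

### API

Orientations are given as a 3x3 rotation matrix whose columns are the frame's x, y, z axes.
In Python, from cell import sensors, optics, job gives the robot as it stands. The module is installed in compiled form; this text tells all that it offers.
- The arm moves only by the tool servo_tool, never from a script. Its arguments are lists of equal length, an entry for each row: "dr": the turn, a rotation vector about the tool's x, y, z in units of 360 degrees (1.0 is 360 degrees), a list of three; "offset": the shift along the tool's x, y, z in units of 0.5 m (1.0 is 0.5 m), a list of three; "gripper": the closure, from 0 (fully open) to 1 (shut). In form: {"dr": [[wx, wy, wz], ...], "offset": [[dx, dy, dz], ...], "gripper": [gripper, ...]}. A call has 1 to 20 rows; each row is the pose to reach, as a shift and turn from the pose commanded when the call began, along the tool's axes at that moment, turning the shorter way round; what a row does not reach only later rows make up. A row lasts 1/10 s, in which the tool goes at most 50 mm and 8.59 degrees, less where a joint would pass 70% of its speed; a pose out of reach is approached as far as the arm can. A call with a number of a shift or a turn outside -1 to 1 is refused whole. A call with a gripper value outside its range is refused whole. The fingers move at their own pace and stop on an object; "newtons" is the grip in N (left out, the last holds). Time passes only in rows, so rows that repeat a pose let the fingers close. It gives the time, the measured TCP pose, the force, the opening and the grip force at its end, in the units of the state.
- sensors.get_state(): the state, without advancing time (a new reading comes with each control period).
- optics.capture(name): name is "scene" or "top" or "wrist"; returns a dict with "frame" (384x512x3 uint8, red, green, blue), "camera_matrix" (3x3 intrinsics, pixels), "rvec" (rotation vector, rad) and "tvec" (3), from world to camera coordinates, as OpenCV has them. Camera axes: x right, y down, z forward; pixel columns grow to the right and rows downward; lengths in m; the calibration is good to about 2 mm. A picture is of the moment at which its call begins. There is no depth.
- job.sign_off(): hands the job in; it is judged then, once.
The state is a dict: "time": time; "joints": joint angles; "joint_vel": joint speeds; "tau": joint torques, N m; "ee_pos": TCP position; "orientation": TCP orientation; "contact_force": force on the tool from outside, world axes, zero at the start; "wrist_torque": the same for the moment, N m; "grip_width": opening from 0.0 (shut) to 1.0 (fully open); "finger_force": force on a finger pad.
Only numpy, scipy, OpenCV 4.12 (cv2) and the standard library are available. Lean on these libraries where they do the work, as an engineer would, in place of code of your own. Each camera call takes 0.05 s, during which the arm holds its last target. There are 200 camera calls.

### The job

One of the three whetstones lies loose in the stone holder. Slide it up against the sprung jaw, then try the wooden packing pieces in the gap at its other end and leave in place the one that fits snugly: it goes fully down onto the bed under a firm push, without being forced, and makes the jaw grip the stone (a piece that drops in loosely is too thin, one that binds part-way is too thick). Leave the other two pieces on the worktop clear of the holder, and do not disturb the spare stones, the mug or the glass.

Things in the scene. Friction and masses are not known exactly. Their poses are not given: they have to be found in the camera images.
- holder: whetstone holder on a black rubber mat, fixed to the worktop. Origin on the worktop under the middle of the stone's bed; z up, y along the stone (sprung jaw at +y, plain aluminium end block at -y), x across. The bed is the mat's top, 3 mm above the worktop; mat from x -55 to +205, y -142 to +142 mm. Jaw face at y +82.5 mm, end block face at y -82.5 mm (jaw relaxed)
- end_face (a point): foot of the end block's face, on the bed, mid-width (holder x 0, y -82.5 mm). The packing piece stands on the bed between this face and the stone's end. End block and jaw are 44 mm wide (x), tops 31 mm above the worktop; the sides of the gap are open to the fingers
- jaw_face (a point): foot of the relaxed jaw's face, on the bed, mid-width (holder x 0, y +82.5 mm). Four lugs 14 mm high, inner faces at x +-26 mm, keep the stone in line; they stand at y -43 to -23 and 35 to 55 mm. Between them, round y = 0, the stone's sides are open to the fingers but for a 2 mm high strip on the mat at x +-29 to +-41 mm
- jaw (a joint): travel of the sprung jaw, m: 0 relaxed, growing as the stone is pushed against it, up to a hard stop at 0.0035; spring of 2 N per mm, no preload, damped
- stone_a_mid (a point): point half-way up and mid-width in a plain grey whetstone 48 mm wide (x), 28 mm high, 0.4 kg, y along it; its +y (jaw) end is 76 mm from this point. The three look alike but their other ends are worn back differently (length 145 to 160 mm, not measured). One, not always the same, lies in the bed with some play; the others are spares on the mat 100 and 165 mm beyond it (holder +x)
- stone_b_mid (a point): point half-way up and mid-width in a plain grey whetstone 48 mm wide (x), 28 mm high, 0.4 kg, y along it; its +y (jaw) end is 76 mm from this point. The three look alike but their other ends are worn back differently (length 145 to 160 mm, not measured). One, not always the same, lies in the bed with some play; the others are spares on the mat 100 and 165 mm beyond it (holder +x)
- stone_c_mid (a point): point half-way up and mid-width in a plain grey whetstone 48 mm wide (x), 28 mm high, 0.4 kg, y along it; its +y (jaw) end is 76 mm from this point. The three look alike but their other ends are worn back differently (length 145 to 160 mm, not measured). One, not always the same, lies in the bed with some play; the others are spares on the mat 100 and 165 mm beyond it (holder +x)
- packer_a_mid (a point): centre (13 mm above the foot) of a pale wooden packing piece 14 mm thick (y), 60 mm wide (x), 26 mm high (z), 28 g, standing on the worktop. Wedge-shaped foot: both sides taper in 2.5 mm over the lowest 12 mm. The right piece is about 2 mm thicker than the gap left when the stone just touches the jaw, and takes some 5 to 12 N of push
- packer_b_mid (a point): centre (13 mm above the foot) of a pale wooden packing piece 10 mm thick (y), 60 mm wide (x), 26 mm high (z), 20 g, standing on the worktop. Wedge-shaped foot: both sides taper in 2.5 mm over the lowest 12 mm. The right piece is about 2 mm thicker than the gap left when the stone just touches the jaw, and takes some 5 to 12 N of push
- packer_c_mid (a point): centre (13 mm above the foot) of a pale wooden packing piece 18 mm thick (y), 60 mm wide (x), 26 mm high (z), 35 g, standing on the worktop. Wedge-shaped foot: both sides taper in 2.5 mm over the lowest 12 mm. The right piece is about 2 mm thicker than the gap left when the stone just touches the jaw, and takes some 5 to 12 N of push
- mug: black mug, 80 mm across and 95 mm high, standing behind the packing pieces; origin at its underside; leave alone
- tumbler: glass tumbler, 62 mm across and 82 mm high, at the back right; origin at its underside; leave alone
Not all that is in view belongs to the job. Leave any green or red look-alike of the part that bears packer_a_mid alone.

How it is judged:
By the outcome, as a careful person would: the job done as asked, in the order asked, and still so for the second after the job is handed in, with the robot touching nothing.
It also fails if it takes over 72 s, if anything falls off the work surface, if the arm or the gripper's body presses on something with over 40 N, if the wrist force passes 120 N, or if a joint passes its speed limit or range.

## Working session

There is one attempt and no reset: what is moved stays moved. The work goes in short steps, Python scripts to look and compute and a tool call to move; the robot and the scene stay as the last step left them, time stands still between calls to the robot, and variables do not carry over. Pictures are saved under pics/ and viewed, at most 10 in all, crops included, and the job is handed in when it is done.

Besides the shell and the picture viewer there is one more tool, called after "Request:" as a command line: name --argument value ..., lists and objects as JSON in quotes. servo_tool: Moves the arm, as the interface text tells. Shifts and turns lie within -1 to 1; 1 stands for 0.5 m of shift or 360 degrees of turn. Its arguments: {"type":"object","properties":{"dr":{"type":"array"},"offset":{"type":"array"},"gripper":{"type":"array"},"newtons":{"type":"number"}},"required":["dr","offset","gripper"]}

```bash
mkdir -p pics
cat > h.py <<'E'
import numpy as np, cv2
from cell import sensors, optics, job
def cap(n,f=None):
    d=optics.capture(n)
    if f: cv2.imwrite('pics/'+f,cv2.cvtColor(d['frame'],cv2.COLOR_RGB2BGR))
    return d
def ray(d,px,z):
    R=cv2.Rodrigues(np.array(d['rvec'],float))[0]; t=np.array(d['tvec'],float).ravel(); K=np.array(d['camera_matrix'])
    C=-R.T@t; out=[]
    for u,v in np.atleast_2d(px):
        r=R.T@np.linalg.inv(K)@[u,v,1.]; out.append(C+r*(z-C[2])/r[2])
    return np.array(out)
def proj(d,P):
    return cv2.projectPoints(np.atleast_2d(np.array(P,float)),np.array(d['rvec'],float),np.array(d['tvec'],float),np.array(d['camera_matrix'],float),None)[0][:,0]
E
python3 - <<'E'
from h import *
a=cap('scene')['frame'];d=cap('top');b=d['frame']
cv2.imwrite('pics/a1.png',cv2.cvtColor(cv2.resize(np.vstack([a,b]),(400,600)),cv2.COLOR_RGB2BGR))
cv2.imwrite('pics/top1.png',cv2.resize(cv2.cvtColor(b,cv2.COLOR_RGB2BGR),(800,600),interpolation=cv2.INTER_CUBIC))
R=cv2.Rodrigues(np.array(d['rvec'],float))[0];print(-R.T@np.array(d['tvec']).ravel(),R)
s=sensors.get_state();print(s)
E
```

```text
[ 0.37095457 -0.06131073  1.24566389] [[-0.00499616 -0.99995344 -0.00825585]
 [-0.99007552  0.00610601 -0.14040366]
 [ 0.14044754  0.00747243 -0.99005992]]
{'time': 0.1, 'joints': array([ 1.31761324e+00,  3.53588302e-01,  1.63404662e+00, -2.98675911e-06,
        1.15523232e+00, -2.39712642e-03]), 'joint_vel': array([-0.00032345, -0.00095411, -0.00349364, -0.00152084,  0.00105077,
        0.00096022]), 'tau': array([ 8.76947179e-04, -6.06355691e+01, -3.42821145e+01,  9.87589146e-05,
        4.05983068e-03,  2.37214476e-05]), 'ee_pos': array([0.15498473, 0.60499307, 0.19973654]), 'orientation': array([[-9.68717972e-01,  2.48164039e-01, -3.16623349e-04],
       [ 2.48164241e-01,  9.68717185e-01, -1.23464354e-03],
       [ 3.24352399e-07, -1.27459597e-03, -9.99999188e-01]]), 'contact_force': array([-0.04393498, -0.15029609, -1.00614508]), 'wrist_torque': array([ 0.03196866, -0.01098559, -0.03262509]), 'finger_force': 0.0, 'grip_width': 0.9990042335162503}
```

View pics/top1.png

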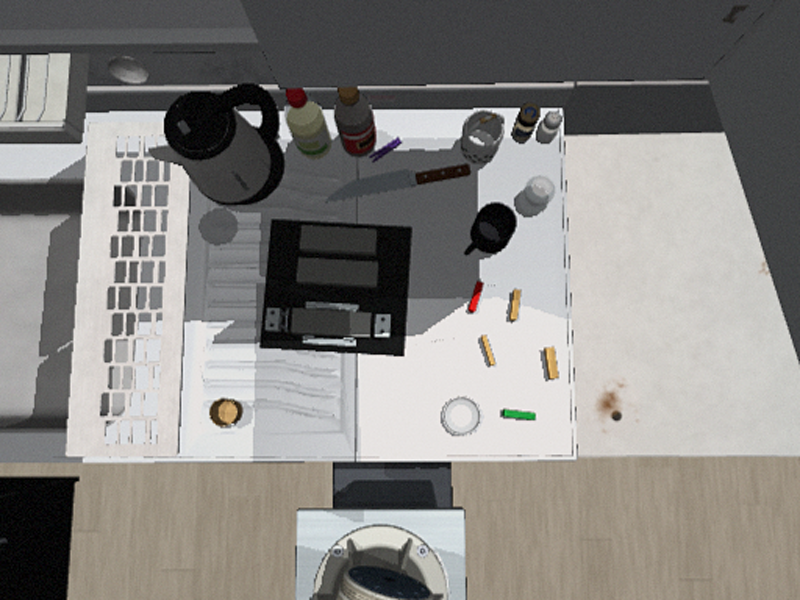

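View pics/a1.png

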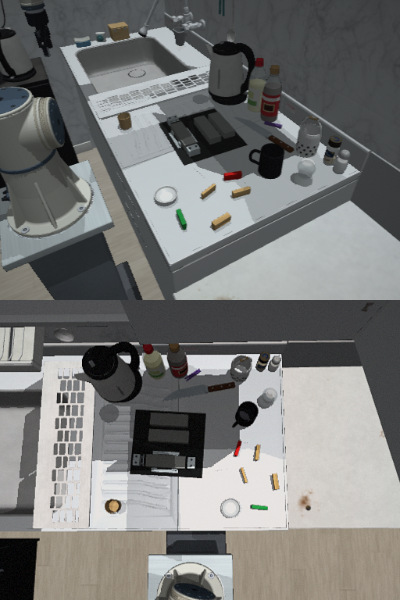

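The top view (800x600) shows the mat and holder at about (335,290), with the jaw at the left end (272,320), the end block at (383,325) and the bed stone at about (327,322). There are five packer-like pieces: wood at (487,350), (515,304) and (551,362), red at (476,296) and green at (518,414). The three wooden ones fit the description; red and green are look-alikes to leave alone.

Run:
```python
from h import *
d=cap('top');im=d['frame'];hsv=cv2.cvtColor(im,cv2.COLOR_RGB2HSV)
m=cv2.inRange(hsv,(8,60,80),(28,255,255));m[:, :290]=0;m[:170]=0;m[260:]=0
cs=cv2.findContours(m,cv2.RETR_EXTERNAL,cv2.CHAIN_APPROX_NONE)[0]
for c in cs:
    if cv2.contourArea(c)<20: continue
    P=ray(d,c[:,0],0.026)[:,:2]*1000
    r=cv2.minAreaRect(P.astype(np.float32));print(cv2.minAreaRect(c),cv2.contourArea(c),r)
# mat
k=(im.max(2)<45).astype(np.uint8)*255;k[:130]=0;k[240:]=0;k[:,:150]=0;k[:,275:]=0
k=cv2.morphologyEx(k,cv2.MORPH_CLOSE,np.ones((25,25)))
c=max(cv2.findContours(k,cv2.RETR_EXTERNAL,cv2.CHAIN_APPROX_NONE)[0],key=cv2.contourArea)
r=cv2.minAreaRect(ray(d,c[:,0],0.003)[:,:2].astype(np.float32)*1000);print('mat',r,cv2.boxPoints(r))
w=cap('top');x=im[125:245,155:365]
cv2.imwrite('pics/crop1.png',cv2.cvtColor(cv2.resize(x,None,fx=3.8,fy=3.8,interpolation=cv2.INTER_CUBIC),cv2.COLOR_RGB2BGR))
```

```text
((389.0, 255.0), (8.0, 10.0), 90.0) 52.0 ((355.9603271484375, -434.20367431640625), (29.724088668823242, 23.376964569091797), 89.72328186035156)
((352.4189453125, 232.0135040283203), (20.2210750579834, 6.411561012268066), 80.53767395019531) 106.0 ((424.31561279296875, -329.0061340332031), (59.82146453857422, 19.217931747436523), 7.332534313201904)
((311.75, 223.75003051757812), (19.60611915588379, 3.4785051345825195), 71.56504821777344) 53.5 ((449.616455078125, -208.44158935546875), (58.380645751953125, 10.474960327148438), 17.171077728271484)
((329.2384948730469, 194.5923309326172), (5.085424423217773, 19.473453521728516), 7.125016689300537) 77.5 ((537.27880859375, -263.32080078125), (15.310589790344238, 59.71281051635742), 81.3564453125)
mat ((578.9085083007812, 86.6365966796875), (287.2254638671875, 258.6890869140625), 86.42355346679688) [[440.85727  -48.6279  ]
 [699.04254  -64.764984]
 [716.9597   221.9011  ]
 [458.77448  238.03818 ]]
```

View pics/crop1.png

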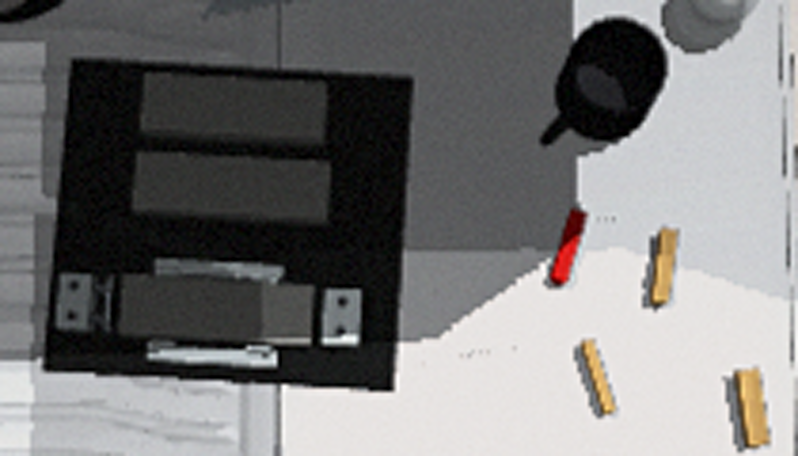

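I measured a at (537,-263), b at (450,-208) and c at (424,-329) mm. The crop shows wood at (595,375), (663,268) and (750,408) as the three packers, and the red piece at (570,245) as the look-alike. The holder origin is about (504,91) mm, yaw -3.6°. I'll go above the bed stone next.

Request:
servo_tool --dr '[[0,0,0.22],[0,0,0.22],[0,0,0.22],[0,0,0.22],[0,0,0.22],[0,0,0.22],[0,0,0.22],[0,0,0.22],[0,0,0.22],[0,0,0.22],[0,0,0.22],[0,0,0.22],[0,0,0.22],[0,0,0.22],[0,0,0.22],[0,0,0.22]]' --offset '[[-0.929,-0.81,0],[-0.929,-0.81,0],[-0.929,-0.81,0],[-0.929,-0.81,0],[-0.929,-0.81,0],[-0.929,-0.81,0],[-0.929,-0.81,0],[-0.929,-0.81,0],[-0.929,-0.81,0],[-0.929,-0.81,0],[-0.929,-0.81,0],[-0.929,-0.81,0],[-0.929,-0.81,0],[-0.929,-0.81,0],[-0.929,-0.81,0],[-0.929,-0.81,0]]' --gripper '[0,0,0,0,0,0,0,0,0,0,0,0,0,0,0,0]' --newtons 20

```text
time: 1.8
ee_pos: [0.5037, 0.0989, 0.2003]
orientation: [[0.061, 0.998, -0.001], [0.998, -0.061, 0.0], [0.0, -0.001, -1.0]]
contact_force: [-1.0, 0.1, 0.5]
grip_width: 0.999
finger_force: 0.0
```

Run:
```python
from h import *
d=cap('wrist','w1.png');s=sensors.get_state();print(s['time'],s['ee_pos'],s['orientation'],s['contact_force'])
R=cv2.Rodrigues(np.array(d['rvec'],float))[0];print(-R.T@np.array(d['tvec']).ravel(),R[2])
import math
o=np.array([.5041,.0913]);a=math.radians(-3.57);X=np.array([math.cos(a),math.sin(a)]);Y=np.array([-X[1],X[0]])
for h in [(0,-82.5,31),(0,82.5,31),(0,0,31),(-22,-82.5,31),(22,-82.5,31)]:
    print(h,proj(d,[*(o+h[0]/1e3*X+h[1]/1e3*Y),h[2]/1e3]))
```

```text
1.85 [0.50372408 0.09905396 0.20029684] [[ 6.06936555e-02  9.98156300e-01 -5.30173172e-04]
 [ 9.98156421e-01 -6.06935395e-02  2.32127101e-04]
 [ 1.99521042e-04 -5.43284398e-04 -9.99999833e-01]] [-0.09984585  0.44223038 -0.76175096]
[0.50761604 0.17053472 0.37451729] [-0.01688987 -0.27945391 -0.96001054]
(0, -82.5, 31) [[251.46717309 243.94512391]]
(0, 82.5, 31) [[251.76197737  87.71104787]]
(0, 0, 31) [[251.60490274 170.95410627]]
(-22, -82.5, 31) [[231.52269782 243.9323565 ]]
(22, -82.5, 31) [[271.4103758 243.9578905]]
```

View pics/w1.png

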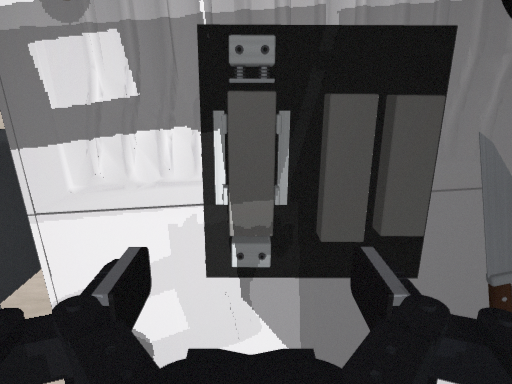

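The wrist view shows the jaw face at v≈81, the bed stone from v≈91 to about 236 (u≈252), and the end block from v≈237 to 267. I'll take profiles along the stone to get its length.

Run:
```python
from h import *
im=cv2.imread('pics/w1.png',0)
print('jaw',list(zip(range(72,100),im[72:100,244:260].mean(1).astype(int))))
print('end',list(zip(range(222,272),im[222:272,244:260].mean(1).astype(int))))
c=cv2.resize(cv2.imread('pics/w1.png')[60:280,195:310],None,fx=2.7,fy=2.7,interpolation=cv2.INTER_CUBIC)
t=cv2.resize(cv2.imread('pics/crop1.png')[250:380,40:380],None,fx=1.4,fy=1.4)
o=np.zeros((600,800,3),np.uint8);o[:c.shape[0],:c.shape[1]]=c[:600];o[:t.shape[0],315:315+t.shape[1]]=t;cv2.imwrite('pics/z1.png',np.clip(o*1.8,0,255).astype(np.uint8))
```

```text
jaw [(72, np.int64(23)), (73, np.int64(23)), (74, np.int64(22)), (75, np.int64(21)), (76, np.int64(24)), (77, np.int64(23)), (78, np.int64(52)), (79, np.int64(102)), (80, np.int64(103)), (81, np.int64(99)), (82, np.int64(82)), (83, np.int64(21)), (84, np.int64(21)), (85, np.int64(20)), (86, np.int64(19)), (87, np.int64(19)), (88, np.int64(21)), (89, np.int64(20)), (90, np.int64(29)), (91, np.int64(58)), (92, np.int64(74)), (93, np.int64(79)), (94, np.int64(79)), (95, np.int64(80)), (96, np.int64(79)), (97, np.int64(79)), (98, np.int64(78)), (99, np.int64(79))]
end [(222, np.int64(95)), (223, np.int64(95)), (224, np.int64(95)), (225, np.int64(93)), (226, np.int64(87)), (227, np.int64(83)), (228, np.int64(80)), (229, np.int64(72)), (230, np.int64(72)), (231, np.int64(73)), (232, np.int64(73)), (233, np.int64(73)), (234, np.int64(73)), (235, np.int64(74)), (236, np.int64(73)), (237, np.int64(78)), (238, np.int64(78)), (239, np.int64(79)), (240, np.int64(80)), (241, np.int64(80)), (242, np.int64(83)), (243, np.int64(94)), (244, np.int64(106)), (245, np.int64(110)), (246, np.int64(111)), (247, np.int64(110)), (248, np.int64(110)), (249, np.int64(110)), (250, np.int64(109)), (251, np.int64(108)), (252, np.int64(106)), (253, np.int64(107)), (254, np.int64(104)), (255, np.int64(102)), (256, np.int64(102)), (257, np.int64(105)), (258, np.int64(106)), (259, np.int64(108)), (260, np.int64(111)), (261, np.int64(112)), (262, np.int64(111)), (263, np.int64(110)), (264, np.int64(112)), (265, np.int64(113)), (266, np.int64(108)), (267, np.int64(49)), (268, np.int64(23)), (269, np.int64(23)), (270, np.int64(23)), (271, np.int64(21))]
```

View pics/z1.png

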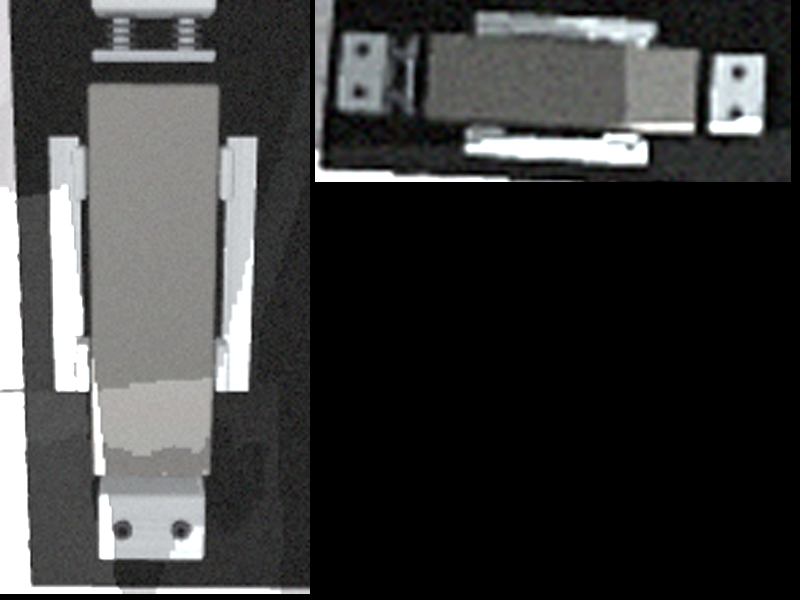

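The zoomed view shows the stone's top ends at v≈90.7 and 236.5, the jaw edge at 82.5, and the end block's top edge at 243 with its face visible between 237 and 243. I'll convert these to lengths.

Run:
```python
from h import *
d=cap('wrist')
P=ray(d,[(252,82.7),(252,91),(252,236.7),(251.5,243.2)],.031);print(P, np.linalg.norm(np.diff(P,axis=0),axis=1))
c=ray(d,[(228.3,150),(275.5,150)],.031);print(c)
```

```text
[[0.50981343 0.17834225 0.031     ]
 [0.50935562 0.1706783  0.031     ]
 [0.50021357 0.01763554 0.031     ]
 [0.49919966 0.00990798 0.031     ]] [0.00767761 0.15331557 0.00779379]
[[0.4818524  0.11463157 0.031     ]
 [0.52978587 0.11170029 0.031     ]]
```

Request:
servo_tool --dr '[[0,0,0],[0,0,0],[0,0,0],[0,0,0],[0,0,0],[0,0,0],[0,0,0],[0,0,0],[0,0,0],[0,0,0],[0,0,0],[0,0,0],[0,0,0],[0,0,0]]' --offset '[[0,0.002,0.1],[0,0.002,0.2],[0,0.002,0.3],[0,0.002,0.36],[0,0.002,0.392],[0,0.002,0.392],[0,0.002,0.392],[0,0.002,0.392],[0,0.002,0.392],[0,0.002,0.392],[0,0.002,0.392],[0,0.002,0.392],[0,0.002,0.392],[0,0.002,0.392]]' --gripper '[0,0,0,0,0,0,0.5,0.5,0.5,0.5,0.5,0.5,0.5,0.5]' --newtons 25

```text
time: 3.3
ee_pos: [0.5056, 0.0977, 0.0044]
orientation: [[0.062, 0.998, -0.0], [0.998, -0.062, -0.0], [-0.0, -0.0, -1.0]]
contact_force: [0.5, 0.0, -0.3]
grip_width: 0.496
finger_force: 0.0
```

Request:
servo_tool --dr '[[0,0,0],[0,0,0],[0,0,0],[0,0,0],[0,0,0]]' --offset '[[0,0,0],[0,0,0],[0,0,0],[0,0,0],[0,0,0]]' --gripper '[0.55,0.6,0.65,0.7,0.7]'

```text
time: 3.8
ee_pos: [0.5056, 0.0978, 0.0044]
orientation: [[0.062, 0.998, -0.0], [0.998, -0.062, -0.0], [-0.0, -0.0, -1.0]]
contact_force: [0.0, 0.6, 0.2]
grip_width: 0.296
finger_force: 0.0
```

Run:
```python
from h import *
d=cap('wrist','w2.png');s=sensors.get_state();print(s['time'],s['ee_pos'],s['contact_force'],s['grip_width'],s['finger_force'])
```

```text
3.85 [0.50553409 0.09777853 0.00436164] [ 0.15948961 -0.09741741  0.21086606] 0.29852005460280956 0.0
```

View pics/w2.png

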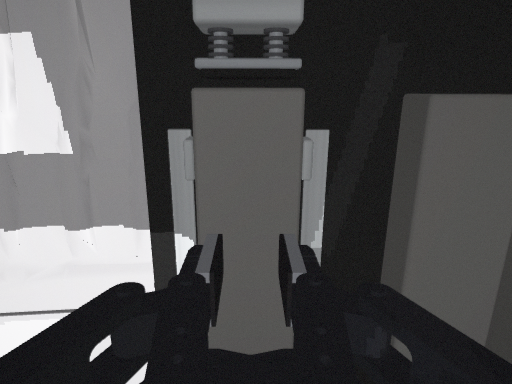

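The fingers appear at u≈217 and 283 (v≈240), inside the stone's edges, so I'll check by projection whether they are beside the stone or above it.

Run:
```python
from h import *
d=cap('wrist');o=np.array([.5041,.0913]);X=np.array([.9981,-.0623]);Y=np.array([.0623,.9981])
R=cv2.Rodrigues(np.array(d['rvec'],float))[0];print(-R.T@np.array(d['tvec']).ravel())
for h in [(-24,75,31),(24,75,31),(-24,6,31),(24,6,31),(-24,18,31),(24,18,31),(-24,18,8),(-24,-75,31),(-13,18,35),(13,18,35),(-13,18,8)]:
    print(h,proj(d,[*(o+h[0]/1e3*X+h[1]/1e3*Y),h[2]/1e3]).round())
```

```text
[0.50943798 0.16943429 0.17862549]
(-24, 75, 31) [[192.  99.]]
(24, 75, 31) [[306.  99.]]
(-24, 6, 31) [[199. 249.]]
(24, 6, 31) [[300. 249.]]
(-24, 18, 31) [[198. 226.]]
(24, 18, 31) [[301. 226.]]
(-24, 18, 8) [[204. 209.]]
(-24, -75, 31) [[205. 385.]]
(-13, 18, 35) [[221. 229.]]
(13, 18, 35) [[278. 229.]]
(-13, 18, 8) [[225. 209.]]
```

Run:
```python
from h import *
d=cap('wrist');K=np.array(d['camera_matrix']);R=cv2.Rodrigues(np.array(d['rvec'],float))[0];s=sensors.get_state()
Ro=s['orientation'];C=-R.T@np.array(d['tvec']).ravel();Ct=Ro.T@(C-s['ee_pos']);print('cam in tool',Ct,s['grip_width'],s['finger_force'])
for n,px in dict(w1=[(147,250,-.0425),(362,250,.0425)],w2=[(219,237,-.0127),(283,237,.0127),(219,237,-.024),(283,237,.024)]).items():
  for u,v,y in px:
    r=Ro.T@R.T@np.linalg.inv(K)@[u,v,1.]
    print(n,u,v,(Ct+r*(y-Ct[1])/r[1])*1e3)
```

```text
cam in tool [ 0.07173897 -0.00062649 -0.17424117] 0.29763387651842754 0.0
w1 147 250 [  9.81398094 -42.5        -48.48268351]
w1 362 250 [ 12.9050135   42.5        -54.88030443]
w2 219 237 [ 17.42812779 -12.7        -52.74785035]
w2 283 237 [ 14.9238202   12.7        -47.18472366]
w2 219 237 [-33.40321304 -24.          60.96181392]
w2 283 237 [-33.25174011  24.          60.55088639]
```

The projections put the finger ends about 50 mm behind the nominal TCP, above the stone, which agrees with the zero finger force. I'll probe gently downward on the stone's top to settle it.

Request:
servo_tool --dr '[[0,0,0],[0,0,0],[0,0,0],[0,0,0]]' --offset '[[0,0,0.002],[0,0,0.004],[0,0,0.006],[0,0,0.008]]' --gripper '[0.7,0.7,0.7,0.7]'

```text
time: 4.35
ee_pos: [0.5055, 0.0978, 0.0002]
orientation: [[0.062, 0.998, -0.0], [0.998, -0.062, -0.0], [-0.0, -0.0, -1.0]]
contact_force: [0.1, -1.4, 0.0]
grip_width: 0.298
finger_force: 0.0
```

Run:
```python
from h import *
d=cap('scene');s=sensors.get_state();print(s['ee_pos'],s['contact_force'],s['finger_force'])
p=proj(d,[s['ee_pos'],[.505,.1,.031],[.505,.1,.06],[.509,.17,.031],[.5,.018,.031]]);print(p)
u,v=p[1].astype(int)
x=d['frame'][max(0,v-60):v+40,max(0,u-70):u+70]
print(max(0,v-60),max(0,u-70))
cv2.imwrite('pics/s2.png',cv2.cvtColor(cv2.resize(np.clip(x*1.6,0,255).astype(np.uint8),None,fx=5.5,fy=5.5,interpolation=cv2.INTER_CUBIC),cv2.COLOR_RGB2BGR))
```

```text
[5.05424366e-01 9.77417040e-02 1.19531768e-04] [-0.10447169 -0.43205562 -0.02981372] 0.0
[[234.26084193 175.88984063]
 [233.13612493 167.44998092]
 [232.47589589 159.60715856]
 [224.67036471 155.54005035]
 [243.84841168 182.69201973]]
107 163
```

View pics/s2.png

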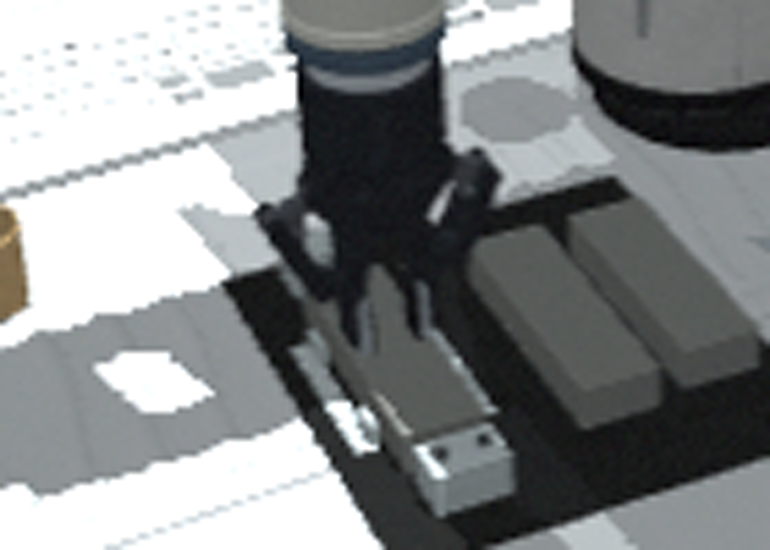

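The scene crop shows the fingertips at crop (365,345) and (425,335), just over the stone's top and about 25 to 30 mm above the reported TCP. I'll probe on for contact.

Request:
servo_tool --dr '[[0,0,0],[0,0,0],[0,0,0],[0,0,0]]' --offset '[[0,0,0.002],[0,0,0.004],[0,0,0.006],[0,0,0.008]]' --gripper '[0.7,0.7,0.7,0.7]'

```text
time: 4.8
ee_pos: [0.5057, 0.0978, -0.0003]
orientation: [[0.062, 0.998, -0.0], [0.998, -0.062, -0.0], [-0.0, -0.0, -1.0]]
contact_force: [-17.7, -3.7, 67.6]
grip_width: 0.302
finger_force: 33.9
```

Request:
servo_tool --dr '[[0,0,0],[0,0,0],[0,0,0]]' --offset '[[0,0,0.002],[0,0,0.004],[0,0,0.006]]' --gripper '[0.7,0.7,0.7]'

```text
time: 5.1
ee_pos: [0.5058, 0.0978, -0.0005]
orientation: [[0.062, 0.998, 0.0], [0.998, -0.062, 0.0], [0.0, 0.0, -1.0]]
contact_force: [-29.2, -6.0, 111.9]
grip_width: 0.299
finger_force: 55.5
```

Contact is stiff, so I'm backing off at once.

Request:
servo_tool --dr '[[0,0,0],[0,0,0],[0,0,0]]' --offset '[[0,0,-0.03],[0,0,-0.06],[0,0,-0.06]]' --gripper '[0.7,0.7,0.7]'

```text
time: 5.4
ee_pos: [0.5071, 0.0981, 0.0251]
orientation: [[0.062, 0.998, 0.003], [0.998, -0.062, 0.001], [0.001, 0.003, -1.0]]
contact_force: [-0.9, -0.2, -0.6]
grip_width: 0.297
finger_force: 0.0
```

Request:
servo_tool --dr '[[0,0,0],[0,0,0],[0,0,0],[0,0,0],[0,0,0],[0,0,0],[0,0,0],[0,0,0],[0,0,0],[0,0,0],[0,0,0],[0,0,0],[0,0,0],[0,0,0]]' --offset '[[0,0,0],[0,0,0],[0,0,0],[0,0,0],[0,0,0],[0,0,0],[0,0,0],[0,0,0],[0,0,0.02],[0,0,0.04],[0,0,0.06],[0,0,0.075],[0,0,0.085],[0,0,0.085]]' --gripper '[0,0,0,0,0,0,0,0,0,0,0,0,0,0]'

```text
time: 6.8
ee_pos: [0.5049, 0.0977, -0.0201]
orientation: [[0.062, 0.998, -0.002], [0.998, -0.062, -0.0], [-0.0, -0.002, -1.0]]
contact_force: [-0.0, -0.7, -0.8]
grip_width: 0.996
finger_force: 0.0
```

Request:
servo_tool --dr '[[0,0,0],[0,0,0],[0,0,0],[0,0,0],[0,0,0],[0,0,0],[0,0,0],[0,0,0]]' --offset '[[0,0,0],[0,0,0],[0,0,0],[0,0,0],[0,0,0],[0,0,0],[0,0,0],[0,0,0]]' --gripper '[0.35,0.35,0.5,0.5,0.5,0.5,0.5,0.5]' --newtons 25

```text
time: 7.6
ee_pos: [0.5058, 0.0978, -0.0187]
orientation: [[0.062, 0.998, 0.001], [0.998, -0.062, 0.0], [0.0, 0.001, -1.0]]
contact_force: [-1.5, -0.4, 5.6]
grip_width: 0.553
finger_force: 27.4
```

Request:
servo_tool --dr '[[0,0,0],[0,0,0],[0,0,0],[0,0,0],[0,0,0],[0,0,0]]' --offset '[[0.003,0,0],[0.006,0,0],[0.009,0,0],[0.012,0,0],[0.014,0,0],[0.014,0,0]]' --gripper '[0.5,0.5,0.5,0.5,0.5,0.5]'

```text
time: 8.2
ee_pos: [0.5064, 0.1041, -0.0187]
orientation: [[0.062, 0.998, 0.001], [0.998, -0.062, -0.001], [-0.001, 0.001, -1.0]]
contact_force: [-0.7, -6.7, 6.2]
grip_width: 0.556
finger_force: 27.5
```

Request:
servo_tool --dr '[[0,0,0],[0,0,0],[0,0,0],[0,0,0]]' --offset '[[0.002,0,0],[0.004,0,0],[0.004,0,0],[0.004,0,0]]' --gripper '[0.5,0.5,0.5,0.5]'

```text
time: 8.6
ee_pos: [0.5064, 0.1055, -0.0187]
orientation: [[0.062, 0.998, 0.0], [0.998, -0.062, -0.001], [-0.001, 0.001, -1.0]]
contact_force: [0.6, -10.5, 8.1]
grip_width: 0.557
finger_force: 27.5
```

Run:
```python
from h import *
d=cap('wrist','w3.png');s=sensors.get_state();print(s['ee_pos'],s['contact_force'])
im=cv2.cvtColor(d['frame'],cv2.COLOR_RGB2GRAY)
print(list(zip(range(50,100),im[50:100,246:260].mean(1).astype(int).tolist())))
```

```text
[ 0.5064389   0.10545883 -0.01870218] [ -0.23374293 -10.46500279   6.38281596]
[(50, 26), (51, 26), (52, 26), (53, 25), (54, 24), (55, 25), (56, 27), (57, 26), (58, 26), (59, 26), (60, 27), (61, 26), (62, 26), (63, 26), (64, 48), (65, 97), (66, 110), (67, 117), (68, 120), (69, 120), (70, 120), (71, 119), (72, 118), (73, 118), (74, 114), (75, 105), (76, 91), (77, 40), (78, 24), (79, 26), (80, 25), (81, 28), (82, 26), (83, 25), (84, 26), (85, 27), (86, 27), (87, 48), (88, 74), (89, 81), (90, 85), (91, 88), (92, 91), (93, 92), (94, 91), (95, 92), (96, 92), (97, 93), (98, 91), (99, 92)]
```

Run:
```python
from h import *
d=cap('wrist');P=ray(d,[(253,64.3),(253,76.8),(253,87.3)],.031);print(P[:,:2],np.diff(P[:,1]))
s=sensors.get_state();print(s['ee_pos'],s['contact_force'])
```

```text
[[0.51179683 0.18595104]
 [0.51155296 0.18187699]
 [0.51134438 0.17839241]] [-0.00407405 -0.00348458]
[ 0.50642669  0.10545159 -0.01870346] [  0.43796439 -11.49114873   6.08915362]
```

The stone has pushed the jaw nearly to its stop; the jaw edge moved about 3.6 mm. The numbers give a stone length of about 153 mm and a gap of about 12 mm, so packer a (14 mm) should fit. I'll ease the stone back until it just touches the jaw, release it and rise.

Request:
servo_tool --dr '[[0,0,0],[0,0,0],[0,0,0],[0,0,0],[0,0,0],[0,0,0]]' --offset '[[-0.002,0,0],[-0.004,0,0],[-0.006,0,0],[-0.0075,0,0],[-0.0075,0,0],[-0.0075,0,0]]' --gripper '[0.5,0.5,0.5,0.5,0.5,0.5]'

```text
time: 9.3
ee_pos: [0.5063, 0.103, -0.0187]
orientation: [[0.062, 0.998, 0.001], [0.998, -0.062, 0.0], [0.0, 0.001, -1.0]]
contact_force: [-1.2, -0.2, 5.0]
grip_width: 0.557
finger_force: 27.4
```

Run:
```python
from h import *
d=cap('wrist','w4.png');s=sensors.get_state();print(s['ee_pos'],s['contact_force'])
im=cv2.cvtColor(d['frame'],cv2.COLOR_RGB2GRAY)
g=im[40:110,246:260].mean(1); e=[i+40 for i in range(1,70) if (g[i]>50)!=(g[i-1]>50)];print(e)
P=ray(d,[(253,v) for v in e],.031);print(P[:,1])
```

```text
[ 0.50627127  0.10302707 -0.01872021] [-1.18865033 -0.30434944  5.82064969]
[64, 77, 87]
[0.18354935 0.17930801 0.1759863 ]
```

Request:
servo_tool --dr '[[0,0,0],[0,0,0],[0,0,0],[0,0,0],[0,0,0],[0,0,0],[0,0,0],[0,0,0.014],[0,0,0.014],[0,0,0.014],[0,0,0.014],[0,0,0.014],[0,0,0.014],[0,0,0.014],[0,0,0.014],[0,0,0.014],[0,0,0.014],[0,0,0.014]]' --offset '[[0,0,0],[0,0,0],[0,0,0],[0,0,0],[0,0,-0.08],[0,0,-0.16],[0,0,-0.238],[-0.727,0.107,-0.238],[-0.727,0.107,-0.238],[-0.727,0.107,-0.238],[-0.727,0.107,-0.238],[-0.727,0.107,-0.238],[-0.727,0.107,-0.238],[-0.727,0.107,-0.238],[-0.727,0.107,-0.238],[-0.727,0.107,-0.238],[-0.727,0.107,-0.238],[-0.727,0.107,-0.238]]' --gripper '[0,0,0,0,0,0,0,0,0,0,0,0,0,0,0,0,0,0]'

```text
time: 11.15
ee_pos: [0.5363, -0.2614, 0.0997]
orientation: [[0.149, 0.989, -0.001], [0.989, -0.149, 0.001], [0.001, -0.001, -1.0]]
contact_force: [-0.1, 0.9, 0.1]
grip_width: 1.0
finger_force: 0.0
```

```bash
cat >> h.py <<'E'
def wood(d,z=.026):
    hsv=cv2.cvtColor(d['frame'],cv2.COLOR_RGB2HSV);m=cv2.inRange(hsv,(8,60,60),(28,255,255))
    for c in cv2.findContours(m,cv2.RETR_EXTERNAL,cv2.CHAIN_APPROX_NONE)[0]:
        if cv2.contourArea(c)<150: continue
        print(cv2.boundingRect(c),cv2.contourArea(c),cv2.minAreaRect((ray(d,c[:,0],z)[:,:2]*1e3).astype(np.float32)))
E
python3 - <<'E'
from h import *
d=cap('wrist','w5.png');s=sensors.get_state();print(s['time'],s['ee_pos'],s['orientation'][:,1]);wood(d)
E
```

```text
11.2 [ 0.53650196 -0.26138459  0.09977897] [ 9.88962085e-01 -1.48167327e-01 -6.61869768e-04]
(151, 268, 16, 22) 220.5 ((447.3509216308594, -324.7255554199219), (13.542444229125977, 17.58063316345215), 6.110713958740234)
(213, 181, 79, 18) 1245.0 ((537.083251953125, -261.53436279296875), (13.429637908935547, 59.380958557128906), 81.43868255615234)
(85, 113, 74, 45) 959.0 ((449.3958435058594, -206.82147216796875), (59.16830062866211, 9.872802734375), 17.27351951599121)
```

View pics/w5.png

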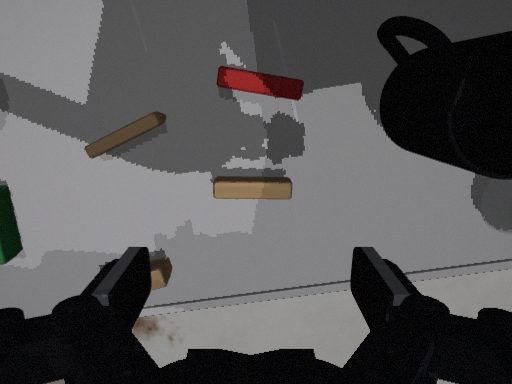

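The wrist view confirms packer a at pixel (252,188): 13.4 x 59.4 mm on top, at (537,-262) mm, yaw -8.6°. The red look-alike is separate at (260,82), and piece b is at (125,135).

Request:
servo_tool --dr '[[0,0,0],[0,0,0],[0,0,0],[0,0,0],[0,0,0],[0,0,0],[0,0,0],[0,0,0],[0,0,0],[0,0,0],[0,0,0]]' --offset '[[0,0.001,0.09],[0,0.001,0.18],[0,0.001,0.23],[0,0.001,0.26],[0,0.001,0.26],[0,0.001,0.26],[0,0.001,0.26],[0,0.001,0.26],[0,0.001,0.26],[0,0.001,0.26],[0,0.001,0.26]]' --gripper '[0,0,0,0,0,0.2,0.4,0.4,0.4,0.4,0.4]' --newtons 60

```text
time: 12.3
ee_pos: [0.5386, -0.2637, -0.0281]
orientation: [[0.15, 0.989, 0.003], [0.989, -0.15, -0.001], [-0.001, 0.003, -1.0]]
contact_force: [-0.9, 1.2, 7.6]
grip_width: 0.685
finger_force: 64.7
```

Request:
servo_tool --dr '[[0,0,0],[0,0,0],[0,0,0],[0,0,0],[0,0,-0.014],[0,0,-0.014],[0,0,-0.014],[0,0,-0.014],[0,0,-0.014],[0,0,-0.014],[0,0,-0.014],[0,0,-0.014],[0,0,-0.014],[0,0,-0.014]]' --offset '[[0,0,-0.05],[0,0,-0.1],[0,0,-0.2],[0,0,-0.3],[0.6265,-0.166,-0.3],[0.6265,-0.166,-0.3],[0.6265,-0.166,-0.3],[0.6265,-0.166,-0.3],[0.6265,-0.166,-0.3],[0.6265,-0.166,-0.3],[0.6265,-0.166,-0.3],[0.6265,-0.166,-0.3],[0.6265,-0.166,-0.3],[0.6265,-0.166,-0.3]]' --gripper '[0.4,0.4,0.4,0.4,0.4,0.4,0.4,0.4,0.4,0.4,0.4,0.4,0.4,0.4]'

```text
time: 13.7
ee_pos: [0.5023, 0.0581, 0.1204]
orientation: [[0.063, 0.998, 0.001], [0.998, -0.063, -0.0], [-0.0, 0.001, -1.0]]
contact_force: [0.4, -0.5, -0.8]
grip_width: 0.687
finger_force: 64.5
```

Run:
```python
from h import *
d=cap('wrist','w6.png');s=sensors.get_state();print(s['time'],s['ee_pos'],s['orientation'],s['grip_width']);wood(d,s['ee_pos'][2]+.0541)
R=cv2.Rodrigues(np.array(d['rvec'],float))[0];print(-R.T@np.array(d['tvec']).ravel(), proj(d,[[.4995,.0229,.031],[.4992,.0099,.031]]))
```

```text
13.75 [0.50229593 0.05790949 0.12022656] [[ 6.35247412e-02  9.97980068e-01  6.25582734e-04]
 [ 9.97980259e-01 -6.35246644e-02 -1.42023883e-04]
 [-1.01997071e-04  6.33341249e-04 -9.99999794e-01]] 0.684226099009384
(176, 238, 149, 52) 7098.0 ((502.1999206542969, 64.53541564941406), (22.30278968811035, 58.610252380371094), 86.31188201904297)
[0.50609711 0.12978852 0.2946166 ] [[249.97823705 225.04276182]
 [250.60127278 239.39268006]]
```

View pics/w6.png

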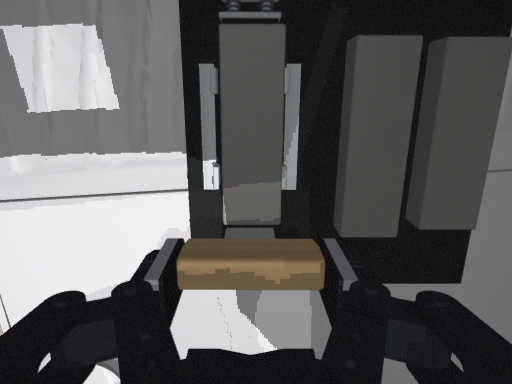

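The view shows packer a held level between the fingers (u 176 to 325, v 238 to 290), with the stone's end at v≈223 and the end block's face below it.

Run:
```python
from h import *
d=cap('wrist');im=cv2.cvtColor(d['frame'],cv2.COLOR_RGB2GRAY)
for a,b,u0,u1 in [(215,300,240,262),(5,30,240,262)]: print([(v,int(im[v,u0:u1].mean())) for v in range(a,b)])
for v in (222,223,224,225): print(v,ray(d,[(251,v)],.031)[0,:2])
for v in (262,264,266,268,288,289,290): print(v,ray(d,[(251,v)],.1743)[0,:2])
h=im[150];print([(u,int(h[u])) for u in list(range(214,226))+list(range(274,290))]);h=im[60];print([(u,int(h[u])) for u in list(range(214,226))+list(range(274,290))])
```

```text
[(215, 96), (216, 96), (217, 96), (218, 95), (219, 92), (220, 80), (221, 77), (222, 73), (223, 70), (224, 51), (225, 20), (226, 22), (227, 48), (228, 81), (229, 79), (230, 79), (231, 78), (232, 78), (233, 81), (234, 80), (235, 81), (236, 81), (237, 80), (238, 79), (239, 79), (240, 80), (241, 80), (242, 79), (243, 76), (244, 76), (245, 78), (246, 79), (247, 78), (248, 78), (249, 77), (250, 75), (251, 73), (252, 74), (253, 73), (254, 73), (255, 73), (256, 72), (257, 78), (258, 81), (259, 89), (260, 99), (261, 108), (262, 117), (263, 127), (264, 132), (265, 129), (266, 127), (267, 126), (268, 124), (269, 122), (270, 120), (271, 111), (272, 100), (273, 99), (274, 100), (275, 97), (276, 90), (277, 90), (278, 90), (279, 90), (280, 92), (281, 91), (282, 91), (283, 91), (284, 92), (285, 92), (286, 93), (287, 92), (288, 91), (289, 88), (290, 108), (291, 115), (292, 115), (293, 115), (294, 117), (295, 117), (296, 117), (297, 117), (298, 118), (299, 119)]
[(5, 23), (6, 24), (7, 22), (8, 21), (9, 21), (10, 25), (11, 49), (12, 95), (13, 102), (14, 102), (15, 101), (16, 95), (17, 75), (18, 28), (1
[... 341 characters left out ...]
174164 0.0537271 ]
289 [0.50171272 0.0532706 ]
290 [0.50168374 0.05281324]
[(214, 119), (215, 108), (216, 43), (217, 25), (218, 27), (219, 21), (220, 24), (221, 44), (222, 67), (223, 76), (224, 77), (225, 77), (274, 76), (275, 76), (276, 77), (277, 80), (278, 77), (279, 78), (280, 74), (281, 74), (282, 45), (283, 41), (284, 110), (285, 113), (286, 110), (287, 109), (288, 114), (289, 148)]
[(214, 22), (215, 20), (216, 17), (217, 20), (218, 20), (219, 41), (220, 71), (221, 80), (222, 81), (223, 82), (224, 83), (225, 87), (274, 83), (275, 80), (276, 79), (277, 77), (278, 83), (279, 80), (280, 79), (281, 81), (282, 78), (283, 78), (284, 65), (285, 31), (286, 26), (287, 23), (288, 20), (289, 21)]
```

Request:
servo_tool --dr '[[0,0,0],[0,0,0],[0,0,0],[0,0,0],[0,0,0],[0,0,0],[0,0,0],[0,0,0],[0,0,0],[0,0,0]]' --offset '[[-0.0864,0,0],[-0.0864,0,0],[-0.0864,0,0.09],[-0.0864,0,0.17],[-0.0864,0,0.21],[-0.0864,0,0.22],[-0.0864,0,0.228],[-0.0864,0,0.234],[-0.0864,0,0.24],[-0.0864,0,0.24]]' --gripper '[0.4,0.4,0.4,0.4,0.4,0.4,0.4,0.4,0.4,0.4]'

```text
time: 14.8
ee_pos: [0.4998, 0.0158, 0.0004]
orientation: [[0.062, 0.998, 0.001], [0.998, -0.062, 0.0], [0.0, 0.001, -1.0]]
contact_force: [0.5, -0.0, -0.7]
grip_width: 0.687
finger_force: 64.5
```

Run:
```python
from h import *
d=cap('wrist','w7.png');s=sensors.get_state();print(s['time'],s['ee_pos'],s['contact_force'],s['wrist_torque'],s['grip_width'])
```

```text
14.85 [4.99745830e-01 1.58844070e-02 4.50184399e-04] [ 0.69208986 -0.06434424 -0.57995058] [ 0.00685651 -0.02396735  0.076264  ] 0.6873177145062822
```

Request:
servo_tool --dr '[[0,0,0],[0,0,0],[0,0,0],[0,0,0],[0,0,0],[0,0,0]]' --offset '[[-0.002,0,0],[-0.002,0,0.003],[-0.002,0,0.006],[-0.002,0,0.009],[-0.002,0,0.012],[-0.002,0,0.012]]' --gripper '[0.4,0.4,0.4,0.4,0.4,0.4]'

```text
time: 15.45
ee_pos: [0.4993, 0.015, -0.0063]
orientation: [[0.062, 0.998, 0.0], [0.998, -0.062, 0.0], [0.0, -0.0, -1.0]]
contact_force: [-0.3, 2.2, -0.7]
grip_width: 0.687
finger_force: 64.5
```

Request:
servo_tool --dr '[[0,0,0],[0,0,0],[0,0,0],[0,0,0],[0,0,0]]' --offset '[[0.001,0,0.002],[0.001,0,0.004],[0.001,0,0.006],[0.001,0,0.008],[0.001,0,0.008]]' --gripper '[0.4,0.4,0.4,0.4,0.4]'

```text
time: 15.95
ee_pos: [0.4999, 0.0156, -0.0099]
orientation: [[0.062, 0.998, 0.001], [0.998, -0.062, 0.0], [0.0, 0.001, -1.0]]
contact_force: [0.7, 1.9, 3.6]
grip_width: 0.689
finger_force: 65.6
```

Request:
servo_tool --dr '[[0,0,0],[0,0,0],[0,0,0],[0,0,0],[0,0,0]]' --offset '[[0,0,0.002],[0,0,0.004],[0,0,0.006],[0,0,0.008],[0,0,0.008]]' --gripper '[0.4,0.4,0.4,0.4,0.4]'

```text
time: 16.45
ee_pos: [0.4998, 0.0157, -0.014]
orientation: [[0.062, 0.998, 0.001], [0.998, -0.062, 0.0], [0.0, 0.001, -1.0]]
contact_force: [1.5, 3.3, 3.3]
grip_width: 0.687
finger_force: 65.5
```

Request:
servo_tool --dr '[[0,0,0],[0,0,0],[0,0,0],[0,0,0],[0,0,0]]' --offset '[[0,0,0.003],[0,0,0.006],[0,0,0.009],[0,0,0.012],[0,0,0.012]]' --gripper '[0.4,0.4,0.4,0.4,0.4]'

```text
time: 16.95
ee_pos: [0.4997, 0.0157, -0.0201]
orientation: [[0.062, 0.998, 0.001], [0.998, -0.062, 0.0], [0.0, 0.001, -1.0]]
contact_force: [0.4, 5.5, 1.7]
grip_width: 0.684
finger_force: 65.5
```

Request:
servo_tool --dr '[[0,0,0],[0,0,0],[0,0,0],[0,0,0],[0,0,0]]' --offset '[[0.001,0,0.002],[0.001,0,0.004],[0.001,0,0.006],[0.001,0,0.008],[0.001,0,0.008]]' --gripper '[0.4,0.4,0.4,0.4,0.4]'

```text
time: 17.45
ee_pos: [0.4991, 0.0158, -0.0244]
orientation: [[0.062, 0.998, -0.0], [0.998, -0.062, -0.0], [-0.0, -0.0, -1.0]]
contact_force: [1.4, 0.8, 0.1]
grip_width: 0.683
finger_force: 65.3
```

Request:
servo_tool --dr '[[0,0,0],[0,0,0],[0,0,0],[0,0,0]]' --offset '[[0,0,0.001],[0,0,0.002],[0,0,0.003],[0,0,0.003]]' --gripper '[0.4,0.4,0.4,0.4]'

```text
time: 17.85
ee_pos: [0.4991, 0.0158, -0.0251]
orientation: [[0.062, 0.998, -0.0], [0.998, -0.062, -0.0], [-0.0, -0.0, -1.0]]
contact_force: [-2.9, -0.6, 12.2]
grip_width: 0.687
finger_force: 66.5
```

Run:
```python
from h import *
d=cap('wrist','w8.png');s=sensors.get_state();print(s['time'],s['ee_pos'],s['contact_force'])
im=cv2.cvtColor(d['frame'],cv2.COLOR_RGB2GRAY)
R=cv2.Rodrigues(np.array(d['rvec'],float))[0];print(proj(d,[[.5093,.176,.031],[.5,.0235,.031],[.4993,.0166,.029]]))
print([(v,int(im[v,244:260].mean())) for v in range(220,384)])
```

```text
17.9 [ 0.49913371  0.01575265 -0.02512357] [-3.29654705 -0.47700285 12.11089673]
[[ 252.77352735 -264.3579646 ]
 [ 252.62613789  263.62754802]
 [ 251.88515097  276.85542841]]
[(220, 112), (221, 112), (222, 111), (223, 111), (224, 112), (225, 112), (226, 111), (227, 111), (228, 111), (229, 111), (230, 111), (231, 112), (232, 112), (233, 112), (234, 111), (235, 111), (236, 111), (237, 111), (238, 110), (239, 111), (240, 110), (241, 111), (242, 110), (243, 110), (244, 110), (245, 110), (246, 110), (247, 109), (248, 110), (249, 110), (250, 110), (251, 110), (252, 109), (253, 110), (254, 110), (255, 110), (256, 110), (257, 110), (258, 109), (259, 104), (260, 96), (261, 105), (262, 137), (263, 147), (264, 154), (265, 152), (266, 148), (267, 146), (268, 144), (269, 142), (270, 141), (271, 135), (272, 115), (273, 115), (274, 115), (275, 114), (276, 106), (277, 106), (278, 106), (279, 106), (280, 107), (281, 106), (282, 107), (283, 107), (284, 108), (285, 108), (286, 108), (287, 109), (288, 108), (289, 98), (290, 90), (291, 95), (292, 97), (293, 104), (294, 112), (295, 118), (296, 121), (297,
[... 308 characters left out ...]
323, 128), (324, 126), (325, 124), (326, 122), (327, 123), (328, 126), (329, 128), (330, 128), (331, 127), (332, 126), (333, 126), (334, 125), (335, 125), (336, 126), (337, 127), (338, 128), (339, 128), (340, 128), (341, 129), (342, 128), (343, 127), (344, 126), (345, 125), (346, 125), (347, 124), (348, 123), (349, 123), (350, 123), (351, 125), (352, 126), (353, 112), (354, 54), (355, 22), (356, 23), (357, 24), (358, 23), (359, 22), (360, 21), (361, 23), (362, 21), (363, 23), (364, 23), (365, 24), (366, 23), (367, 23), (368, 22), (369, 22), (370, 22), (371, 23), (372, 22), (373, 22), (374, 24), (375, 22), (376, 21), (377, 22), (378, 22), (379, 22), (380, 23), (381, 23), (382, 22), (383, 22)]
```

Request:
servo_tool --dr '[[0,0,0],[0,0,0],[0,0,0],[0,0,0],[0,0,0],[0,0,0],[0,0,0],[0,0,0],[0,0,0],[0,0,0]]' --offset '[[0,0,-0.004],[0,0,-0.004],[0,0,-0.004],[0,0,-0.004],[0,0,-0.08],[0,0,-0.16],[0,0,-0.23],[0.09,0,-0.29],[0.09,0,-0.29],[0.09,0,-0.29]]' --gripper '[0.1,0,0,0,0,0,0,0,0,0]'

```text
time: 18.9
ee_pos: [0.5024, 0.0615, 0.1199]
orientation: [[0.06, 0.998, 0.001], [0.998, -0.06, 0.0], [0.0, 0.001, -1.0]]
contact_force: [0.2, 0.1, -0.3]
grip_width: 1.0
finger_force: 0.0
```

Run:
```python
from h import *
d=cap('wrist','w9.png');s=sensors.get_state();print(s['time'],s['ee_pos'],s['contact_force'])
im=cv2.cvtColor(d['frame'],cv2.COLOR_RGB2GRAY)
for a,b in [(0,40),(210,265)]: print([(v,int(im[v,244:260].mean())) for v in range(a,b)])
d0=d
for v in range(8,28,2): print(v,ray(d,[(252,v)],.031)[0,:2].round(4))
wood(d,.029)
```

```text
18.95 [0.50153428 0.0607436  0.11886468] [-0.66204005 -0.11003253 -0.76818504]
[(0, 72), (1, 74), (2, 75), (3, 75), (4, 72), (5, 72), (6, 67), (7, 20), (8, 19), (9, 19), (10, 20), (11, 19), (12, 20), (13, 20), (14, 32), (15, 74), (16, 100), (17, 102), (18, 102), (19, 101), (20, 85), (21, 53), (22, 18), (23, 20), (24, 20), (25, 18), (26, 31), (27, 66), (28, 75), (29, 82), (30, 81), (31, 81), (32, 81), (33, 81), (34, 81), (35, 81), (36, 81), (37, 81), (38, 81), (39, 82)]
[(210, 96), (211, 96), (212, 96), (213, 95), (214, 96), (215, 96), (216, 96), (217, 95), (218, 95), (219, 96), (220, 95), (221, 95), (222, 95), (223, 95), (224, 94), (225, 94), (226, 90), (227, 85), (228, 117), (229, 132), (230, 127), (231, 124), (232, 121), (233, 119), (234, 117), (235, 111), (236, 108), (237, 96), (238, 96), (239, 94), (240, 93), (241, 91), (242, 78), (243, 94), (244, 105), (245, 109), (246, 110), (247, 111), (248, 111), (249, 111), (250, 112), (251, 111), (252, 110), (253, 110), (254, 108), (255, 108), (256, 109), (257, 109), (258, 105), (259, 103), (260, 106), (261, 108), (262, 109), (263, 110), (264, 110)]
8 [0.5111 0.1886]
10 [0.511  0.1873]
12 [0.5109 0.186 ]
14 [0.5108 0.1848]
16 [0.5108 0.1835]
18 [0.5107 0.1822]
20 [0.5106 0.181 ]
22 [0.5105 0.1797]
24 [0.5105 0.1784]
26 [0.5104 0.1771]
(214, 219, 72, 23) 1025.0 ((498.9568176269531, 21.148590087890625), (19.956981658935547, 59.968597412109375), 86.46497344970703)
```

View pics/w9.png

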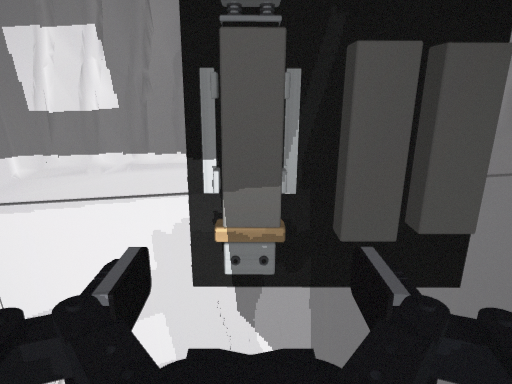

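The view shows packer a seated flush at (250,231) between the stone and the end block. I'll check the jaw compression numerically, using the spacing between plate and fixed jaw block against the first view.

Run:
```python
from h import *
d=cap('wrist');s=sensors.get_state();print(s['time'],s['ee_pos'])
K=np.array(d['camera_matrix'],float);R=cv2.Rodrigues(np.array(d['rvec'],float))[0];Ct=s['orientation'].T@(-R.T@np.array(d['tvec']).ravel()-s['ee_pos']);Rt=R@s['orientation']
def edges(im,a,b,th,cols=(244,260)):
    g=im[:,cols[0]:cols[1]].mean(1);return [round(v+(th-g[v])/(g[v+1]-g[v]),2) for v in range(a,b) if (g[v]>th)!=(g[v+1]>th)]
im=cv2.cvtColor(d['frame'],cv2.COLOR_RGB2GRAY)
def rel(Ro,p,vs):
    o=[]
    for v in vs:
        r=Ro@Rt.T@np.linalg.inv(K)@[252,v,1.];C=p+Ro@Ct;q=C+r*(.031-C[2])/r[2];o.append(round(q[1]*1e3,1))
    return o
e=edges(im,0,40,48);print('now',e,rel(s['orientation'],s['ee_pos'],e))
e2=edges(im,215,290,100);print(e2,rel(s['orientation'],s['ee_pos'],e2))
Ro=np.array([[.0607,.99816,0],[.99816,-.0607,0],[0,0,-1.]])
w1=cv2.imread('pics/w1.png',0);e=edges(w1,40,110,48);print('w1',e,rel(Ro,np.array([.50372,.09905,.2003]),e))
w6=cv2.imread('pics/w6.png',0);e=edges(w6,0,40,48);print('w6',e,rel(Ro,np.array([.5023,.0579,.1202]),e))
w4=cv2.imread('pics/w4.png',0);e=edges(w4,0,110,48);print('w4',e,rel(Ro,np.array([.50627,.10303,-.0187]),e))
w3=cv2.imread('pics/w3.png',0);e=edges(w3,0,110,48);print('w3',e,rel(Ro,np.array([.5064,.1055,-.0187]),e))
```

```text
19.0 [0.50109527 0.0602997  0.11831561]
now [np.float64(4.85), np.float64(12.94), np.float64(19.6), np.float64(25.15)] [np.float64(189.5), np.float64(184.5), np.float64(180.3), np.float64(176.7)]
[np.float64(227.03), np.float64(236.64), np.float64(243.08), np.float64(273.02), np.float64(286.74)] [np.float64(24.3), np.float64(15.6), np.float64(9.8), np.float64(-18.4), np.float64(-31.9)]
w1 [np.float64(66.15), np.float64(77.83), np.float64(82.56), np.float64(90.65)] [np.float64(193.8), np.float64(183.3), np.float64(179.0), np.float64(171.5)]
w6 [np.float64(1.53), np.float64(11.1), np.float64(17.94), np.float64(23.41)] [np.float64(189.7), np.float64(183.7), np.float64(179.3), np.float64(175.8)]
w4 [np.float64(39.21), np.float64(63.66), np.float64(76.56), np.float64(86.58)] [np.float64(192.0), np.float64(184.2), np.float64(180.0), np.float64(176.6)]
w3 [np.float64(45.66), np.float64(64.01), np.float64(76.83), np.float64(87.0)] [np.float64(192.4), np.float64(186.5), np.float64(182.3), np.float64(178.9)]
```

Piece a moved the stone another 1 mm into the jaw (about 2 mm of compression in all), fills the gap, and sat down on the bed at the expected height. Pieces b and c don't suit a gap of about 12 mm and haven't been moved. I'm handing in.

Request:
servo_tool --dr '[[0,0,0],[0,0,0],[0,0,0],[0,0,0]]' --offset '[[0,0,-0.05],[0,0,-0.1],[0,0,-0.1],[0,0,-0.1]]' --gripper '[0,0,0,0]'

```text
time: 19.4
ee_pos: [0.5016, 0.06, 0.1684]
orientation: [[0.063, 0.998, -0.001], [0.998, -0.063, -0.0], [-0.0, -0.001, -1.0]]
contact_force: [0.1, -0.4, -0.7]
grip_width: 1.003
finger_force: 0.0
```

```bash
python3 -c "
from h import *
wood(cap('wrist'),.029);print(job.sign_off())"
```

```text
(220, 201, 62, 19) 766.5 ((498.7467346191406, 20.129487991333008), (18.6448917388916, 59.878971099853516), 86.37763214111328)
the job is handed in; nothing more can be done
None
```

I handed the job in with the 14 mm piece (a) down on the bed and the stone against the jaw (about 2 mm compressed); the insertion push read only about 3–4 N against your 5–12 N, I ruled out b and c by measuring the roughly 12 mm gap rather than trying them, and one probe pressed the stone's top with 112 N at the wrist (limit 120 N).

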